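Set up the recipe tablet on its folding stand

ROBOT

A 6-joint arm with a two-finger parallel gripper is mounted at the origin on a cart in front of the work surface, level with it; the furniture and walls round the work are solid. World frame = base frame: x ahead of the robot, y to its left, z up, the work surface at z = 0. Lengths are in mm, angles in rad, forces in N, time in s.
With the tool pointing down it reaches from about 350 to 875 mm from the base axis. Payload 4.2 kg.
Tool frame: the origin (TCP) lies on the mounting face of the last link; the fingertips stand 173 mm ahead of it and the grasp point (between the pads) lies grip_point_offset ahead of it (grip_point_offset is the distance from the TCP to the grasp point, in mm); z points along the fingers, y is the line along which they close (so a half turn about z gives the same grasp; the last joint's range is limited). The gripper opens to 85 mm and grips with 20 to 120 N. Pads are 22 mm wide; open, the fingers measure 114 mm over their backs; the gripper's body (76 mm by 85 mm) begins 54 mm behind the grasp point. The pads swing forward as they close: fully open they stand 13 mm farther back than shut.
Start: joints at [1.415, 0.385, 0.008, 0, -1.194, -0.259], TCP at [251.846, 571.991, 404.712] pointing down, gripper open.
Joint ranges: [-3.14, 3.14], [-1.21, 2.06], [-1.07, 1.41], [-3.16, 2.05], [-2.99, -0.16], [-3.1, 3.1]. Speed limits (rad/s): [2.79, 2.79, 3.14, 3.14, 3.14, 3.14].

INTERFACE

Orientations are given as a unit quaternion [x, y, z, w].
In Python, from bench import read_state, get_image, job_done, recognise, place_of, grip_point_offset gives the robot as it stands. The module is installed in compiled form; this text tells all that it offers.
- The arm moves only by the tool carry_out, never from a script. Its arguments are lists of equal length, an entry for each row: "slide": the shift along the tool's x, y, z in m, a list of three; "roll": the turn about the tool's z in degrees; "claw": the finger opening in m, from 0 to 0.0854. A call has 1 to 8 rows; each row is the pose to reach, as a shift and turn from the pose commanded when the call began, along the tool's axes at that moment; what a row does not reach only later rows make up. A row lasts 1/8 s, in which the tool goes at most 62.5 mm and 10.7 degrees, less where a joint would pass 70% of its speed; a pose out of reach is approached as far as the arm can. A call with a gripper value outside its range is refused whole. The fingers move at their own pace and stop on an object; the grip force is fixed at half the most. Time passes only in rows, so rows that repeat a pose let the fingers close. It gives the time, the measured TCP pose, the force, the opening and the grip force at its end, in the units of the state.
- read_state(): the state, without advancing time (a new reading comes with each control period).
- get_image(name): name is "scene" or "top"; returns a dict with "img" (400x640x3 uint8, red, green, blue), "z_map" (400x640 float32, mm along the optical axis (not along the pixel's ray), 0 where there is no reading), "mtx" (3x3 intrinsics, pixels), "world_from_camera" (4x4, takes a point from camera to world coordinates). Camera axes: x right, y up, looking along -z (the intrinsics and any distortion apply to the point x, -y, -z); pixel columns grow to the right and rows downward; lengths in mm; the calibration is good to about 2 mm. A picture is of the moment at which its call begins.
- job_done(): hands the job in; it is judged then, once.
Trained networks look in a picture, given as the dict that the camera call returned (one of the last four; its "shot" number tells which), for a name from the list of things; names that differ only in an ending like _2 or _b are one class to them, and where a whole thing is asked for, a point or a joint stands for the part that bears it (a point fixed in the world has none). Each returns a list of dicts, best first, with "conf" (0 to 1); they miss things now and then, are a little off and sometimes report something else, mostly with a low value. They report only what shows in the picture. A call takes as long as a camera call.
- recognise(picture, thing): "at" ([column, row] in pixels, amid what is visible of it).
- place_of(picture, thing): "at" ([column, row] in pixels: a listed point, or the origin of a listed thing).
The state is a dict: "clock": time; "joints": joint angles; "joint_vel": joint speeds; "joint_efforts": joint torques, N m; "position": TCP position; "ee_rot": TCP orientation; "contact_force": force on the tool from outside, world axes, zero at the start; "wrist_torque": the same for the moment, N m; "gripper_width": finger opening in mm; "grasp_force": force on a finger pad.
Only numpy, scipy, OpenCV 4.12 (cv2) and the standard library are available. Lean on these libraries where they do the work, as an engineer would, in place of code of your own. Each camera call takes 0.05 s, during which the arm holds its last target. There are 200 camera calls.

TASK

Get the training corner ready for the next trainee: swing up the folded backrest of the tablet stand as far as it goes, then lift the tablet out of the wire rack and lean it on the stand, screen to the front, centred, its lower edge on the ledge close behind the two lips and its back against the backrest. Lay it back gently rather than letting it drop or topple, leave the wooden board in the rack, and do not disturb the pitcher, tamper and cup.

Things in the scene. Friction and masses are not known exactly. Their poses are not given: they have to be found in the camera images.
- tablet_center (a point): centre of the tablet, a slab 190 mm wide (y), 145 mm high (z, up), 10 mm thick (x), 0.25 to 0.5 kg; grey back, lit cream screen with black border on its -x face. It starts upright on a 190 mm edge in one of the rack's two slots, screen to the robot; lower edge 72.5 mm below this point, upper edge 72.5 mm above. Pinch it over the upper edge.
- rack_floor (a point): centre of the top of the wooden foot (130 mm in x, 140 in y, 14 high) of the fixed wire rack. Two slots along y at x = -32 and +32 mm, each between two steel wire hoops (6 mm wire, 104 mm wide in y, rising 51 mm above this point, 14 mm gap). Tablet in one, wooden board in the other, either way round.
- board_center (a point): centre of a pale wooden serving board, 170 mm wide, 130 mm high, 10 mm thick, upright in the other slot; it stays there
- stand_ledge (a point): on the fixed aluminium tablet stand (base 170 mm in y, 90 in x, 8 thick; front is -x): point on the base's top at mid width, level with the inner faces of its two front lips. Lips centred at y = -66 and +66 mm, 24 wide, 6 thick (x -6 to 0), 14 high above the base's top. The tablet's lower edge belongs on the base just behind them (+x), close to both lips.
- stand_hinge (a point): middle of the backrest's hinge axis (along the stand's y), 52 mm behind the lips' inner faces, 20 mm above the counter; hinge cheeks reach 34 mm to either side and 28 mm above the counter
- backrest (a joint): angle of the backrest about its hinge, rad. 0: folded flat forward (stand's -x) over the base; pi/2: straight up; 1.64: fully up at its stop, against which the tablet's weight presses it. A friction hinge (0.12 N m, about 2 N at the roller): it stays where it is left. Starts between 0.1 and 0.45.
- backrest_roller (a point): middle of the black rubber roller (14 mm thick, 44 wide in y) at the backrest's free end, 70 mm from the hinge axis, on a flat bar 40 mm wide, 8 thick. The lips leave 54 mm free to either side of its middle, so it can be pinched by its ends from above. A tablet seated on the ledge leans on the raised roller 27 degrees (0.47 rad) from vertical, touching 92 mm up from its lower edge.
- pitcher_center (a point): half-way up a small steel milk pitcher, 72x120x85 mm, a bystander
- tamper_center (a point): half-way up a coffee tamper with a wooden grip, 58 mm wide, 93 mm high, a bystander
- cup_center (a point): half-way up a white porcelain cup, 80x105x58 mm, a bystander

How it is judged (in metres and radians):
On the way, in this order (a step that is already met when the one before it is completed fails the run):
1. the backrest has been swung fully up against its stop (value of joint backrest above 1.45 rad), for 0.2 s.
2. the tablet has been lifted clear of the rack (height (world z) of tablet_center above 0.145 m), for 0.1 s.
At the end, for the whole second after the job is handed in: Backrest fully up (above 1.45 rad); tablet released and still, its back against it, leaning back 15 to 35 degrees, screen to the front, lower edge on the base behind both lips, centred within 25 mm and square to the stand within 7 degrees (value of joint backrest above 1.45 rad and angle between tablet_center's own z axis and vertical between 0.26 and 0.61 rad and x of stand_ledge in the frame of tablet_center between -0.025 and 0 m and z of stand_ledge in the frame of tablet_center between -0.085 and -0.06 m and y of tablet_center in the frame of stand_ledge between -0.025 and 0.025 m and x of tablet_center in the frame of stand_ledge between 0.005 and 0.075 m and angle between the y axis of tablet_center and the y axis of stand_ledge, either way round below 0.12 rad and contact force between tablet and backrest above 0.1 N and linear speed of tablet below 0.02 m/s and angular speed of tablet below 0.1 rad/s and contact force between the fingers and tablet below 0.05 N); the robot touches nothing.
It fails at once if the tablet is dropped or left to topple: while no finger touches it, it moves faster than 0.45 m/s or turns faster than 3.5 rad/s (contact force between the fingers and tablet below 0.05 N and (linear speed of tablet above 0.45 m/s or angular speed of tablet above 3.5 rad/s)).
It fails at once if the wooden board is moved by more than 20 mm, or the pitcher, tamper or cup by more than 30 mm (distance of board_center from where it was at the start of the episode above 0.02 m or distance of any of pitcher_center, tamper_center, cup_center from where it was at the start of the episode above 0.03 m).
It also fails if it takes over 62 s, if anything falls off the work surface, if the arm or the gripper's body presses on something with over 40 N, if the wrist force passes 120 N, or if a joint passes its speed limit or range.

## Working session

There is one attempt and no reset: what is moved stays moved. The work goes in short steps, Python scripts to look and compute and a tool call to move; the robot and the scene stay as the last step left them, time stands still between calls to the robot, and variables do not carry over. Pictures are saved under pics/ and viewed, at most 10 in all, crops included, and the job is handed in when it is done.

Besides the shell and the picture viewer there is one more tool, called after "Emit:" as a command line: name --pt "numbers of a row" for each row, then --argument value for the rest. carry_out: Moves the arm, as the interface text tells. Its arguments: {"type":"object","properties":{"slide":{"type":"array"},"roll":{"type":"array"},"claw":{"type":"array"}},"required":["slide","roll","claw"]}

```bash
mkdir -p pics; cat > h.py <<'E'
import numpy as np, cv2
from bench import *
def snap(cam,name=None):
    p=get_image(cam)
    if name: cv2.imwrite(f'pics/{name}.png',p['img'][:,:,::-1])
    return p
def ray_pt(p,uv,depth=None,z=None):
    K=np.array(p['mtx']);T=np.array(p['world_from_camera'])
    d=np.array([(uv[0]-K[0,2])/K[0,0],-(uv[1]-K[1,2])/K[1,1],-1.])
    R=T[:3,:3];o=T[:3,3]; w=R@d
    s=depth if z is None else (z-o[2])/w[2]
    return o+s*w
def cloud(p):
    K=np.array(p['mtx']);T=np.array(p['world_from_camera']);Z=p['z_map']
    v,u=np.indices(Z.shape)
    c=np.stack([(u-K[0,2])/K[0,0]*Z,-(v-K[1,2])/K[1,1]*Z,-Z],-1)
    w=c@T[:3,:3].T+T[:3,3]; w[Z==0]=np.nan
    return w
E
python3 - <<'E'
from h import *
s=read_state();print({k:np.round(v,3) for k,v in s.items()},grip_point_offset)
th="tablet_center rack_floor board_center stand_ledge stand_hinge backrest_roller pitcher_center tamper_center cup_center".split()
for c in("scene","top"):
    p=snap(c,c+"0");W=cloud(p);print(c,p.keys(),np.round(p['world_from_camera'],2).tolist())
    for t in th:
        for r in place_of(p,t)[:2]:
            u,v=r['at'];iu,iv=int(round(u)),int(round(v))
            q=W[min(max(iv,0),399),min(max(iu,0),639)]
            print(t,round(r['conf'],2),np.round([u,v]),'surf',np.round(q))
E
```

```text
{'clock': np.float64(0.0), 'joints': array([ 1.415,  0.386,  0.007, -0.   , -1.194, -0.259]), 'joint_vel': array([-0.001, -0.001,  0.   , -0.   , -0.   , -0.002]), 'joint_efforts': array([-0.0000e+00, -3.9228e+01,  1.8840e+01,  4.1860e+00, -5.0000e-03,
       -0.0000e+00]), 'position': array([251.76 , 571.828, 403.58 ]), 'ee_rot': array([ 0.979, -0.206, -0.   ,  0.001]), 'contact_force': array([ 0.187, -0.075,  0.342]), 'wrist_torque': array([ 0.027, -0.008, -0.049]), 'grasp_force': np.float64(0.0), 'gripper_width': np.float64(85.587)} 154.70000000000002
scene dict_keys(['img', 'z_map', 'mtx', 'world_from_camera', 'shot']) [[0.88, 0.36, -0.31, 144.16], [-0.47, 0.63, -0.61, -885.78], [-0.02, 0.69, 0.73, 921.69], [0.0, 0.0, 0.0, 1.0]]
tablet_center 0.97 [255. 128.] surf [490. 181.  90.]
rack_floor 0.88 [252. 145.] surf [475. 194.  16.]
board_center 0.78 [237. 132.] surf [419. 143. 127.]
board_center 0.43 [353. 250.] surf [ 542. -342.   12.]
stand_ledge 0.82 [331. 253.] surf [ 487. -320.    9.]
stand_hinge 0.85 [352. 249.] surf [ 535. -347.   26.]
stand_hinge 0.23 [372. 315.] surf [ 463
[... 354 characters left out ...]
s(['img', 'z_map', 'mtx', 'world_from_camera', 'shot']) [[-0.08, 0.97, -0.22, 231.78], [-1.0, -0.08, 0.02, -135.64], [0.01, 0.22, 0.98, 1429.46], [0.0, 0.0, 0.0, 1.0]]
tablet_center 0.74 [184. 225.] surf [490. 183. 100.]
rack_floor 0.74 [187. 238.] surf [468. 197.   9.]
rack_floor 0.71 [355. 217.] surf [ 487. -303.   36.]
board_center 0.73 [183. 246.] surf [425. 178. 141.]
stand_ledge 0.58 [356. 219.] surf [ 480. -305.   41.]
stand_hinge 0.74 [367. 206.] surf [ 519. -344.   26.]
backrest_roller 0.93 [357. 223.] surf [ 468. -307.   38.]
pitcher_center 0.96 [281. 228.] surf [477. -83.   5.]
tamper_center 0.61 [280. 192.] surf [567. -90.  88.]
cup_center 0.7 [435. 218.] surf [ 462. -534.   52.]
```

```bash
python3 - <<'E'
import cv2
a=cv2.imread('pics/top0.png')[140:300,120:480];b=cv2.imread('pics/scene0.png')[80:360,180:440]
cv2.imwrite('pics/t1.png',cv2.resize(a,(792,352),interpolation=2));cv2.imwrite('pics/s1.png',cv2.resize(b,(557,600),interpolation=2))
E
```

```text
(no output)
```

View pics/t1.png

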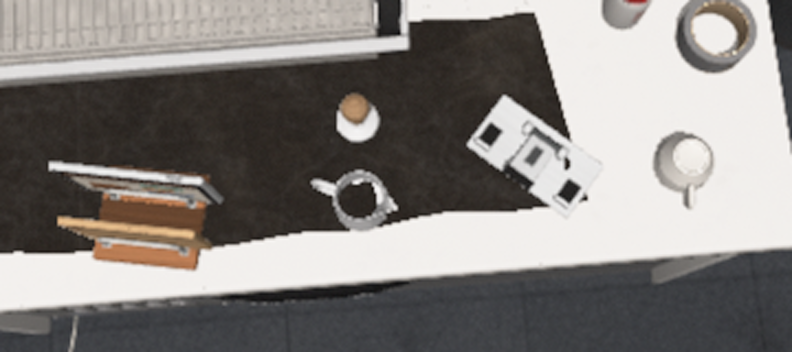

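View pics/s1.png

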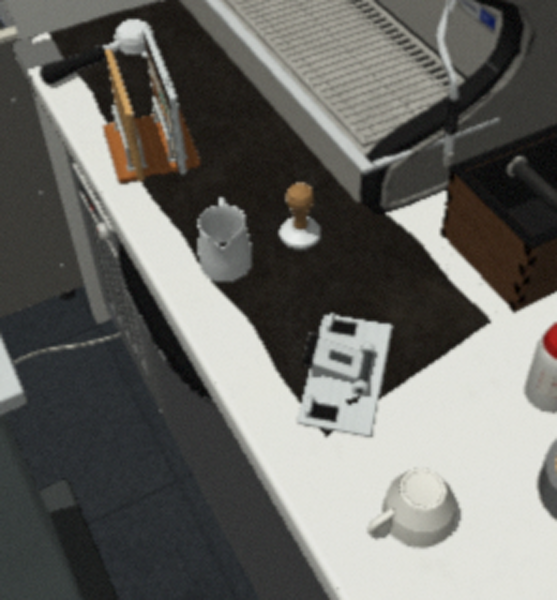

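The top crop shows the board in the near slot and the tablet in the far slot at (135,180). The stand is yawed at (535,155) with its front facing lower-left, the pitcher is at (360,200), the tamper at (355,118) and the cup at (690,160). Next I'll measure poses.

```bash
python3 - <<'E'
from h import *
def rect(q,n):
    r=cv2.minAreaRect(q[:,:2].astype(np.float32));b=cv2.boxPoints(r);print(n,len(q),np.round(r[0]),np.round(r[1]),np.round(r[2],1),np.round(b).tolist())
for c in("scene","top"):
    p=snap(c);W=cloud(p);
    for t,z in(("stand_ledge",8),("stand_hinge",20),("rack_floor",14),("tablet_center",86.5)):
        print(c,t,[(round(r['conf'],2),np.round(ray_pt(p,r['at'],z=z)).tolist()) for r in place_of(p,t)[:2]])
    X,Y,Z=W[...,0],W[...,1],W[...,2]
    with np.errstate(all='ignore'):
        n=(np.hypot(X-510,Y+330)<130)
        m=n&(Z>5)&(Z<60)
        rect(W[m],'stand all')
        for lo,hi in((17,24),(24,32),(32,40),(40,60)):
            m2=n&(Z>lo)&(Z<hi); 
            if m2.sum()>3: print('  z',lo,hi,m2.sum(),np.round(W[m2].mean(0)),np.round(np.ptp(W[m2],0)))
        R=(abs(X-460)<110)&(abs(Y-190)<140)&(Z>75)&(Z<175)
        q=W[R]; far=q[q[:,0]+0.18*(q[:,1]-190)>455]; near=q[q[:,0]+0.18*(q[:,1]-190)<=455]
        for nm,s in(('far',far),('near',near)):
            rect(s,nm); zt=np.percentile(s[:,2],98); t=s[s[:,2]>zt-10]; rect(t,nm+' top z%.0f'%zt)
            k=cv2.fitLine(t[:,:2].astype(np.float32),cv2.DIST_L2,0,.01,.01).ravel();print(k)
        for nm,x,y in(('pitcher',480,-75),('tamper',575,-100),('cup',465,-535)):
            m=(np.hypot(X-x,Y-y)<75)&(Z>12)&(Z<110);rect(W[m],nm);print(np.nanmax(Z[m]))
E
```

```text
scene stand_ledge [(0.72, [483.0, -315.0, 8.0])]
scene stand_hinge [(0.59, [542.0, -340.0, 20.0])]
scene rack_floor [(0.63, [472.0, 214.0, 14.0])]
scene tablet_center [(0.62, [493.0, 182.0, 86.0])]
stand all 3358 [ 512. -327.] [252. 255.] 35.9 [[335.0, -298.0], [485.0, -504.0], [689.0, -356.0], [540.0, -150.0]]
  z 17 24 49 [ 491. -339.   21.] [118. 124.   7.]
  z 24 32 210 [ 519. -341.   28.] [113. 118.   8.]
  z 32 40 156 [ 497. -324.   36.] [63. 76.  8.]
  z 40 60 122 [ 479. -307.   44.] [43. 46. 10.]
far 365 [466. 192.] [192.  73.] 79.9 [[413.0, 104.0], [485.0, 91.0], [519.0, 280.0], [446.0, 293.0]]
far top z163 131 [497. 188.] [189.  11.] 79.5 [[474.0, 96.0], [485.0, 94.0], [519.0, 280.0], [508.0, 282.0]]
[1.8515848e-01 9.8270869e-01 4.9490924e+02 1.8015282e+02]
near 212 [431. 185.] [157.  10.] 79.5 [[412.0, 109.0], [422.0, 107.0], [451.0, 262.0], [440.0, 264.0]]
near top z149 96 [431. 183.] [149.  10.] 79.4 [[413.0, 111.0], [422.0, 109.0], [450.0, 255.0], [440.0, 257.0]]
[1.7612712e-01 9.8436743e-01 4.2959082e+02 1.7671159e+02]
pitcher 739 [489. -80.] [136.  80.] 22.4 [[411.0, 
[... 1065 characters left out ...]
[1.8444815e-01 9.8284227e-01 4.9724268e+02 1.8976955e+02]
near 338 [432. 186.] [154.  11.] 79.4 [[412.0, 112.0], [423.0, 110.0], [452.0, 261.0], [441.0, 263.0]]
near top z146 185 [432. 187.] [149.  10.] 79.6 [[414.0, 114.0], [424.0, 113.0], [451.0, 260.0], [441.0, 261.0]]
[1.7385472e-01 9.8477131e-01 4.3101801e+02 1.8283150e+02]
pitcher 297 [486. -73.] [137.  81.] 23.8 [[407.0, -63.0], [440.0, -137.0], [565.0, -82.0], [532.0, -8.0]]
88.45289223610553
tamper 243 [599. -80.] [98. 68.] 5.0 [[547.0, -50.0], [553.0, -118.0], [651.0, -109.0], [645.0, -42.0]]
96.92602769230461
cup 568 [ 474. -525.] [75. 88.] 54.1 [[417.0, -529.0], [488.0, -581.0], [532.0, -520.0], [461.0, -469.0]]
62.71315938209614
```

```bash
cat >> h.py <<'E'
from scipy.spatial.transform import Rotation as Ro
G=154.7
def to(x,y,z,yaw=None,label=''):
    """grasp-point target in world mm; yaw = world angle (deg) of closing line"""
    s=read_state();R=Ro.from_quat(s['ee_rot']).as_matrix();p=np.array(s['position'])+R[:,2]*G
    d=R.T@(np.array([x,y,z])-p)/1000
    cur=np.degrees(np.arctan2(R[1,1],R[0,1])); r=0 if yaw is None else (cur-yaw+90)%180-90
    print(label,'slide',np.round(d,4).tolist(),'roll',round(r,1),'| grip at',np.round(p,1),'yaw',round(cur,1),'tilt',np.round(R[2],3),'q6',round(s['joints'][5],2))
E
python3 - <<'E'
from h import *
to(474,-303,249,54.5)
p=snap("top");
c=[ray_pt(p,(u/2.2+120,v/2.2+140),z=8) for u,v in((505,97),(467,148),(570,218),(602,165))]
print(np.round(c))
e=c[2]-c[1];f=c[3]-c[0];print(np.degrees(np.arctan2(-e[1],-e[0])),np.degrees(np.arctan2(-f[1],-f[0])),np.linalg.norm(e))
E
```

```text
slide [0.5559, 0.7113, 0.001] roll 11.7 | grip at [251.9 572.  250. ] yaw -113.8 tilt [ 0. -0. -1.] q6 -0.26
[[ 595. -301.    8.]
 [ 527. -241.    8.]
 [ 420. -371.    8.]
 [ 489. -423.    8.]]
50.44497328996492 49.1592879067892 168.72001950231044
```

Emit:
carry_out --pt "0.556 0.711 0" --pt "0.556 0.711 0" --pt "0.556 0.711 0" --pt "0.556 0.711 0" --pt "0.556 0.711 0" --pt "0.556 0.711 0" --pt "0.556 0.711 0" --pt "0.556 0.711 0" --roll '[14,14,14,14,14,14,14,14]' --claw '[0.064,0.064,0.064,0.064,0.064,0.064,0.064,0.064]'

```text
clock: 2.55
position: [374.9, 85.4, 405.3]
ee_rot: [0.946, -0.323, 0.001, -0.001]
contact_force: [1.2, 0.6, -0.4]
gripper_width: 64.0
grasp_force: 0.0
```

```bash
python3 - <<'E'
from h import *
to(474,-304,249,52)
E
```

```text
slide [0.3165, 0.2478, 0.0014] roll 0.3 | grip at [375.1  85.6 250.6] yaw -127.7 tilt [ 0.001 -0.002 -1.   ] q6 0.26
```

Emit:
carry_out --pt "0.317 0.248 0" --pt "0.317 0.248 0" --pt "0.317 0.248 0" --pt "0.317 0.248 0" --pt "0.317 0.248 0" --pt "0.317 0.248 0" --pt "0.317 0.248 0" --pt "0.317 0.248 0" --roll '[0,0,0,0,0,0,0,0]' --claw '[0.064,0.064,0.064,0.064,0.064,0.064,0.064,0.064]'

```text
clock: 3.55
position: [473.9, -304.6, 403.9]
ee_rot: [0.946, -0.325, -0.001, 0.0]
contact_force: [-0.1, -0.2, 0.3]
gripper_width: 64.1
grasp_force: 0.0
```

```bash
python3 - <<'E'
from h import *
to(474,-304,90,52)
E
```

```text
slide [0.0, -0.0007, 0.1592] roll 0.0 | grip at [ 473.7 -304.6  249.2] yaw -128.0 tilt [-0.001  0.    -1.   ] q6 1.19
```

Descend to above the roller, then look.

Emit:
carry_out --pt "0 0 0.06" --pt "0 0 0.12" --pt "0 0 0.15" --pt "0 0 0.165" --pt "0 0 0.165" --roll '[0,0,0,0,0]' --claw '[0.064,0.064,0.064,0.064,0.064]'

```text
clock: 4.18
position: [473.9, -302.3, 239.7]
ee_rot: [0.946, -0.323, -0.0, 0.0]
contact_force: [1.1, 0.6, 1.6]
gripper_width: 64.2
grasp_force: 0.0
```

```bash
python3 - <<'E'
from h import *
to(474,-304,34,52)
for c in("scene","top"):
    p=snap(c,c+"2")
    for t,z in(("backrest_roller",36),("stand_hinge",20),("stand_ledge",8)): print(c,t,[(round(r['conf'],2),np.round(ray_pt(p,r['at'],z=z)).tolist()) for r in place_of(p,t)[:2]])
a=cv2.imread('pics/scene2.png')[170:290,260:420];b=cv2.imread('pics/top2.png')[150:270,300:420]
cv2.imwrite('pics/m2.png',np.hstack([cv2.resize(a,(427,320),interpolation=2),cv2.resize(b,(320,320),interpolation=2)]))
E
```

```text
slide [0.0013, 0.0012, 0.051] roll 0.3 | grip at [ 473.7 -302.3   85. ] yaw -127.7 tilt [-0.001  0.    -1.   ] q6 1.19
scene backrest_roller [(0.56, [491.0, -307.0, 36.0])]
scene stand_hinge []
scene stand_ledge [(0.73, [481.0, -315.0, 8.0]), (0.46, [526.0, 268.0, 8.0])]
top backrest_roller []
top stand_hinge [(0.59, [533.0, -349.0, 20.0])]
top stand_ledge [(0.64, [492.0, -302.0, 8.0])]
```

View pics/m2.png

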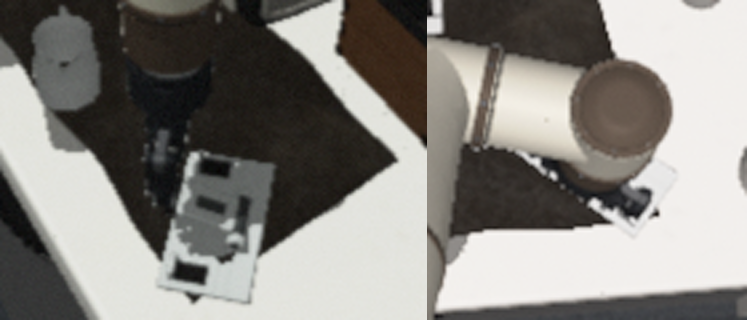

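The crop shows the gripper left of and above the bar at (165,190), with the bar end at about (185,215). The black roller is hard to tell from the mat, so I'll check it numerically.

```bash
python3 - <<'E'
from h import *
p=snap("scene")
K=np.array(p['mtx']);T=np.linalg.inv(p['world_from_camera'])
def pr(q):
    c=T[:3,:3]@np.array(q)+T[:3,3]; return np.round([K[0,0]*c[0]/-c[2]+K[0,2],K[1,1]*c[1]/c[2]+K[1,2]],1)
print('tips',pr((449,-335,67)),pr((499,-271,67)))
y=np.array([.616,.788,0]);x=np.array([.788,-.616,0]);h=np.array([530,-343,20])
for a in(.15,.3,.45):
    r=h-x*70*np.cos(a)+[0,0,70*np.sin(a)];print('roller',a,np.round(r),[pr(r+k*22*y).tolist() for k in(-1,0,1)])
L=h-52*x-[0,0,12]
print('lips', [(k,pr(L+k*y).tolist()) for k in(-78,-54,54,78)])
im=cv2.imread('pics/scene0.png')[225:290,310:375]
g=im.max(2);print('dark elevated px:')
p0=snap("scene");
cv2.imwrite('pics/s0z.png',cv2.resize(im,(585,585),interpolation=0))
E
```

```text
tips [321.2 249.5] [325.9 224.9]
roller 0.15 [ 475. -300.   30.] [[322.4, 251.2], [323.6, 244.5], [324.9, 238.0]]
roller 0.3 [ 477. -302.   41.] [[323.3, 249.0], [324.5, 242.3], [325.7, 235.8]]
roller 0.45 [ 480. -304.   50.] [[324.7, 246.9], [326.0, 240.2], [327.2, 233.6]]
lips [(-78, [325.7, 274.9]), (-54, [327.1, 267.1]), (54, [332.7, 234.7]), (78, [333.8, 228.1])]
dark elevated px:
```

View pics/s0z.png

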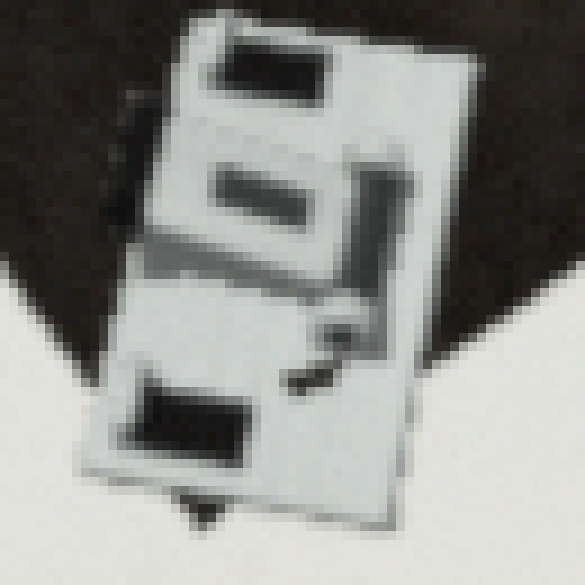

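The zoom shows the black roller end to end from (324.5,235.5) to (324,250) in image pixels, which fits the model at an angle of about 0.25. The lips also match, at (326,271) and (333,231). Now I'll lower and pinch.

Emit:
carry_out --pt "0.001 0 0.02" --pt "0.001 0 0.035" --pt "0.001 0 0.047" --pt "0.001 0 0.05" --pt "0.001 0 0.05" --pt "0.001 0 0.05" --pt "0.001 0 0.05" --pt "0.001 0 0.05" --roll '[0,0,0,0,0,0,0,0]' --claw '[0.064,0.064,0.064,0.064,0.03,0.03,0.03,0.03]'

```text
clock: 5.68
position: [475.2, -302.1, 190.0]
ee_rot: [0.946, -0.324, 0.001, -0.001]
contact_force: [3.3, 8.2, -1.1]
gripper_width: 42.5
grasp_force: 60.8
```

```bash
python3 - <<'E'
from h import *
s=read_state();print(s['gripper_width'],s['grasp_force'],s['contact_force'])
to(476,-302,34,52)
E
```

```text
42.49404537065929 60.78921139240265 [ 3.27343165  8.18564154 -1.07578078]
 slide [0.0005, -0.0002, 0.0013] roll 0.2 | grip at [ 475.5 -301.9   35.3] yaw -127.8 tilt [ 0.001 -0.002 -1.   ] q6 1.19
```

Emit:
carry_out --pt "0.005 0 -0.013" --pt "0.012 0 -0.025" --pt "0.022 0 -0.035" --pt "0.033 0 -0.043" --pt "0.046 0 -0.049" --pt "0.057 0 -0.052" --pt "0.067 0 -0.053" --pt "0.067 0 -0.053" --roll '[0,0,0,0,0,0,0,0]' --claw '[0.03,0.03,0.03,0.03,0.03,0.03,0.03,0.03]'

```text
clock: 6.68
position: [525.6, -344.2, 242.5]
ee_rot: [0.946, -0.324, -0.004, -0.0]
contact_force: [-4.5, 1.4, 1.7]
gripper_width: 42.6
grasp_force: 60.5
```

```bash
python3 - <<'E'
from h import *
s=read_state();print(s['gripper_width'],s['grasp_force'],s['contact_force'])
R=Ro.from_quat(s['ee_rot']).as_matrix();print(R.T@s['contact_force'])
to(535,-347,90,52)
E
```

```text
42.607490443187174 60.470787500962615 [-4.50371131  1.36119243  1.71800626]
[-4.40348039  1.69328451 -1.68224666]
 slide [0.0103, -0.0038, -0.0023] roll 0.1 | grip at [ 524.6 -343.7   87.8] yaw -127.9 tilt [-0.007  0.002 -1.   ] q6 1.23
```

Push on to the stop, hold, then open.

Emit:
carry_out --pt "0.004 0 0" --pt "0.008 0 0" --pt "0.011 0 0" --pt "0.013 0 0" --pt "0.013 0 0" --pt "0.013 0 0" --pt "0.013 0 0" --roll '[0,0,0,0,0,0,0]' --claw '[0.03,0.03,0.03,0.03,0.03,0.03,0.03]'

```text
clock: 7.55
position: [535.3, -352.2, 242.7]
ee_rot: [0.946, -0.324, -0.004, 0.0]
contact_force: [-6.1, -0.5, 2.5]
gripper_width: 42.6
grasp_force: 59.9
```

```bash
python3 - <<'E'
from h import *
s=read_state();print(s['gripper_width'],s['grasp_force'],s['contact_force'])
R=Ro.from_quat(s['ee_rot']).as_matrix();print(R.T@s['contact_force'])
to(535,-347,90,52)
E
```

```text
42.55580857285922 59.93293390609324 [-6.14526059 -0.54309609  2.48017064]
[-4.5442729   4.20046858 -2.4322983 ]
 slide [-0.0022, -0.0043, -0.002] roll 0.2 | grip at [ 534.1 -351.7   88. ] yaw -127.8 tilt [-0.008  0.003 -1.   ] q6 1.24
```

Emit:
carry_out --pt "0.003 0 0" --pt "0.006 0 0" --pt "0.008 0 0" --pt "0.008 0 0" --roll '[0,0,0,0]' --claw '[0.03,0.03,0.03,0.03]'

```text
clock: 8.05
position: [541.1, -357.2, 242.1]
ee_rot: [0.946, -0.325, -0.005, -0.0]
contact_force: [-7.0, 0.7, 1.7]
gripper_width: 42.1
grasp_force: 60.4
```

```bash
python3 - <<'E'
from h import *
s=read_state()
R=Ro.from_quat(s['ee_rot']).as_matrix();print(R.T@s['contact_force'])
to(535,-347,90,52)
E
```

```text
[-6.01804206  3.76751812 -1.64268726]
 slide [-0.0096, -0.0048, -0.0025] roll 0.1 | grip at [ 539.6 -356.6   87.4] yaw -127.9 tilt [-0.01   0.003 -1.   ] q6 1.24
```

```bash
python3 - <<'E'
from h import *
p=snap("scene","s3")
a=cv2.imread('pics/s3.png')[190:290,280:420]
cv2.imwrite('pics/m3.png',cv2.resize(a,(770,550),interpolation=2))
for t,z in(("backrest_roller",90),("stand_hinge",20)): print(t,[(round(r['conf'],2),r['at'],np.round(ray_pt(p,r['at'],z=z)).tolist()) for r in place_of(p,t)[:2]])
E
```

```text
backrest_roller [(0.45, [355.1, 232.8], [541.0, -346.0, 90.0])]
stand_hinge [(0.8, [349.6, 249.9], [531.0, -342.0, 20.0])]
```

View pics/m3.png

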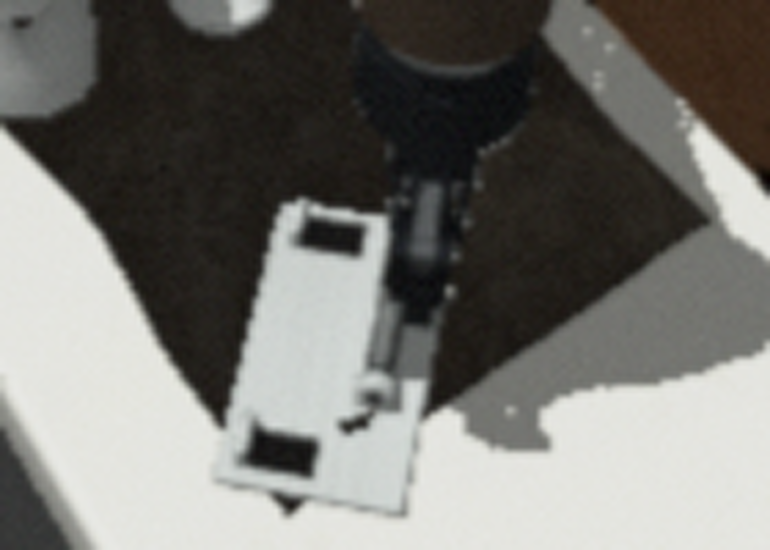

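The bar now stands upright with the roller between the fingers at about (420,290) in the crop. One more small push will confirm the stop.

Emit:
carry_out --pt "0.003 0 0" --pt "0.006 0 0" --pt "0.006 0 0" --roll '[0,0,0]' --claw '[0.03,0.03,0.03]'

```text
clock: 8.57
position: [543.6, -359.0, 241.6]
ee_rot: [0.946, -0.325, -0.01, -0.001]
contact_force: [-13.3, 8.5, 8.7]
gripper_width: 42.1
grasp_force: 59.8
```

```bash
python3 - <<'E'
from h import *
s=read_state()
R=Ro.from_quat(s['ee_rot']).as_matrix();print(R.T@s['contact_force'])
to(535,-347,90,52)
E
```

```text
[-15.93387901   1.48170373  -8.35263984]
 slide [-0.0111, -0.0048, -0.0028] roll 0.1 | grip at [ 540.7 -357.6   87. ] yaw -127.9 tilt [-0.021  0.004 -1.   ] q6 1.25
```

It's at the stop: the force jumped to 16 N. Relax, open and lift.

Emit:
carry_out --pt "-0.002 0 0" --pt "-0.003 0 0" --pt "-0.003 0 0" --pt "-0.003 0 0" --pt "-0.003 0 -0.04" --pt "-0.003 0 -0.1" --pt "-0.003 0 -0.155" --pt "-0.003 0 -0.155" --roll '[0,0,0,0,0,0,0,0]' --claw '[0.03,0.066,0.066,0.066,0.066,0.066,0.066,0.066]'

```text
clock: 9.57
position: [547.3, -359.6, 404.5]
ee_rot: [0.946, -0.323, 0.007, 0.001]
contact_force: [0.7, 0.6, -0.1]
gripper_width: 65.7
grasp_force: 0.0
```

```bash
python3 - <<'E'
from h import *
to(497,190,243,-10.6)
for c in("scene","top"):
    p=snap(c,c+"4");W=cloud(p)
    n=(np.hypot(W[...,0]-535,W[...,1]+348)<60)&(W[...,2]>70)&(W[...,2]<110)
    if n.sum(): print(c,n.sum(),np.round(np.nanmedian(W[n],0)),np.round(np.ptp(W[n],0)),np.round(cv2.minAreaRect(W[n][:,:2].astype(np.float32))[2]))
    for t,z in(("backrest_roller",90),("stand_hinge",20),("stand_ledge",8)): print(c,t,[(round(r['conf'],2),np.round(ray_pt(p,r['at'],z=z)).tolist()) for r in place_of(p,t)[:2]])
E
```

```text
slide [-0.3781, -0.4035, 0.003] roll 62.9 | grip at [ 549.1 -360.5  249.8] yaw -127.7 tilt [ 0.013 -0.003 -1.   ] q6 1.25
scene 97 [ 527. -355.   96.] [37. 37. 33.] 49.0
scene backrest_roller [(0.74, [539.0, -349.0, 90.0])]
scene stand_hinge [(0.59, [534.0, -348.0, 20.0])]
scene stand_ledge [(0.91, [481.0, -312.0, 8.0])]
top 88 [ 529. -348.   92.] [32. 36. 31.] 45.0
top backrest_roller []
top stand_hinge [(0.71, [527.0, -341.0, 20.0]), (0.51, [478.0, 201.0, 20.0])]
top stand_ledge [(0.9, [485.0, -308.0, 8.0])]
```

Backrest holds up at about 1.6. Now over to the tablet.

Emit:
carry_out --pt "-0.378 -0.404 0" --pt "-0.378 -0.404 0" --pt "-0.378 -0.404 0" --pt "-0.378 -0.404 0" --pt "-0.378 -0.404 0" --pt "-0.378 -0.404 0" --pt "-0.378 -0.404 0" --pt "-0.378 -0.404 0" --roll '[-117,-117,-117,-117,-117,-117,-117,-117]' --claw '[0.045,0.045,0.045,0.045,0.045,0.045,0.045,0.045]'

```text
clock: 10.98
position: [499.5, 140.7, 397.6]
ee_rot: [0.912, 0.411, -0.0, 0.0]
contact_force: [0.6, -0.2, 0.3]
gripper_width: 44.7
grasp_force: 0.0
```

```bash
python3 - <<'E'
from h import *
to(497,190,249,-10.6)
E
```

```text
slide [0.0353, -0.0345, -0.0061] roll -30.9 | grip at [499.5 140.7 242.9] yaw -41.5 tilt [-0.  0. -1.] q6 1.83
```

Emit:
carry_out --pt "0.035 -0.034 0" --pt "0.035 -0.034 0" --pt "0.035 -0.034 0" --pt "0.035 -0.034 0" --roll '[-31,-31,-31,-31]' --claw '[0.045,0.045,0.045,0.045]'

```text
clock: 11.48
position: [498.0, 187.7, 397.2]
ee_rot: [0.771, 0.637, -0.0, 0.0]
contact_force: [0.5, -0.1, -0.7]
gripper_width: 44.8
grasp_force: 0.0
```

```bash
python3 - <<'E'
from h import *
to(497.5,189.5,132,-10.6)
E
```

```text
slide [0.0019, -0.0007, 0.1105] roll -0.3 | grip at [497.9 187.6 242.5] yaw -10.9 tilt [-0.001 -0.001 -1.   ] q6 2.29
```

Emit:
carry_out --pt "0.002 -0.001 0.05" --pt "0.002 -0.001 0.08" --pt "0.002 -0.001 0.1" --pt "0.002 -0.001 0.11" --pt "0.002 -0.001 0.11" --pt "0.002 -0.001 0.11" --roll '[0,0,0,0,0,0]' --claw '[0.045,0.045,0.045,0.045,0.045,0.045]'

```text
clock: 12.22
position: [497.7, 189.8, 288.7]
ee_rot: [0.771, 0.637, 0.001, 0.0]
contact_force: [-0.2, 0.6, 0.3]
gripper_width: 44.7
grasp_force: 0.0
```

Emit:
carry_out --pt "0 0 0" --pt "0 0 0" --pt "0 0 0" --pt "0 0 0" --pt "0 0 0" --pt "0 0 0" --roll '[0,0,0,0,0,0]' --claw '[0.03,0.02,0.014,0.0,0.0,0.0]'

```text
clock: 12.98
position: [497.6, 189.8, 288.1]
ee_rot: [0.771, 0.637, 0.001, 0.0]
contact_force: [1.7, -0.8, 1.8]
gripper_width: 9.0
grasp_force: 61.2
```

```bash
python3 - <<'E'
from h import *
s=read_state()
R=Ro.from_quat(s['ee_rot']).as_matrix();print(R.T@s['contact_force'],s['gripper_width'],s['grasp_force'])
to(497.5,189.5,132,-10.6)
E
```

```text
[-0.42069939  1.79926177 -1.82412123] 9.031796186571945 61.15793824195862
 slide [-0.0004, -0.0002, 0.0014] roll -0.2 | grip at [497.8 189.8 133.4] yaw -10.8 tilt [ 0.001  0.001 -1.   ] q6 2.28
```

Gripped well (9 mm, 61 N). Lift straight up.

Emit:
carry_out --pt "0 0 -0.02" --pt "0 0 -0.045" --pt "0 0 -0.07" --pt "0 0 -0.1" --pt "0 0 -0.125" --pt "0 0 -0.135" --pt "0 0 -0.135" --roll '[0,0,0,0,0,0,0]' --claw '[0,0,0,0,0,0,0]'

```text
clock: 13.85
position: [497.1, 189.5, 422.0]
ee_rot: [0.771, 0.637, -0.001, -0.0]
contact_force: [0.6, 0.2, -2.8]
gripper_width: 9.5
grasp_force: 60.4
```

```bash
python3 - <<'E'
from h import *
s=read_state();print(s['contact_force'],s['gripper_width'])
# stand: ledge (488,-312), x axis (.788,-.616); tablet centre 14 mm behind ledge
to(488+22*.788,-312-22*.616,268,-38)
E
```

```text
[ 0.56816582  0.18033648 -2.7535843 ] 9.532066599952184
 slide [-0.5043, 0.1052, -0.0007] roll 27.2 | grip at [496.9 189.5 267.3] yaw -10.8 tilt [-0.    -0.001 -1.   ] q6 2.28
```

Emit:
carry_out --pt "-0.03 0.006 0" --pt "-0.07 0.015 0" --pt "-0.12 0.025 0" --pt "-0.17 0.035 0" --pt "-0.22 0.046 0" --pt "-0.27 0.056 0" --pt "-0.32 0.067 0" --pt "-0.36 0.075 0" --roll '[2,4,7,10,13,16,19,22]' --claw '[0,0,0,0,0,0,0,0]'

```text
clock: 14.85
position: [502.9, -179.8, 420.5]
ee_rot: [0.879, 0.477, -0.002, -0.001]
contact_force: [0.2, 0.1, -3.3]
gripper_width: 9.4
grasp_force: 60.5
```

```bash
python3 - <<'E'
from h import *
to(488+22*.788,-312-22*.616,268,-38)
E
```

```text
slide [-0.1207, 0.082, -0.0023] roll 5.0 | grip at [ 502.3 -179.7  265.8] yaw -33.0 tilt [-0.001 -0.004 -1.   ] q6 2.61
```

Emit:
carry_out --pt "-0.04 0.027 0" --pt "-0.08 0.055 0" --pt "-0.11 0.075 0" --pt "-0.121 0.082 0" --pt "-0.121 0.082 0" --pt "-0.121 0.082 0" --roll '[1,3,5,5,5,5]' --claw '[0,0,0,0,0,0]'

```text
clock: 15.6
position: [506.8, -323.2, 422.1]
ee_rot: [0.898, 0.44, -0.0, -0.001]
contact_force: [0.3, 0.0, -3.5]
gripper_width: 9.1
grasp_force: 60.5
```

```bash
python3 - <<'E'
from h import *
to(488+22*.788,-312-22*.616,268,-38)
E
```

```text
slide [-0.0027, 0.0005, -0.0006] roll 0.2 | grip at [ 506.6 -323.1  267.4] yaw -37.8 tilt [ 0.    -0.001 -1.   ] q6 2.78
```

Emit:
carry_out --pt "-0.002 0 0.03" --pt "-0.002 0 0.06" --pt "-0.002 0 0.09" --pt "-0.002 0 0.11" --pt "-0.002 0 0.12" --pt "-0.002 0 0.125" --pt "-0.002 0 0.125" --roll '[0,0,0,0,0,0,0]' --claw '[0,0,0,0,0,0,0]'

```text
clock: 16.48
position: [505.8, -325.6, 298.2]
ee_rot: [0.898, 0.44, 0.0, 0.0]
contact_force: [0.1, 1.0, -3.6]
gripper_width: 9.2
grasp_force: 60.3
```

```bash
python3 - <<'E'
from h import *
to(488+22*.788,-312-22*.616,128,-38)
p=snap("scene","s5");q=snap("top","t5")
a=cv2.imread('pics/s5.png')[190:290,280:400];b=cv2.imread('pics/t5.png')[150:270,300:420]
cv2.imwrite('pics/m5.png',np.hstack([cv2.resize(a,(480,400),interpolation=2),cv2.resize(b,(320,400),interpolation=2)]))
E
```

```text
slide [-0.0003, -0.0005, 0.0155] roll 0.2 | grip at [ 505.9 -325.6  143.5] yaw -37.8 tilt [ 0.     0.001 -1.   ] q6 2.78
```

View pics/m5.png

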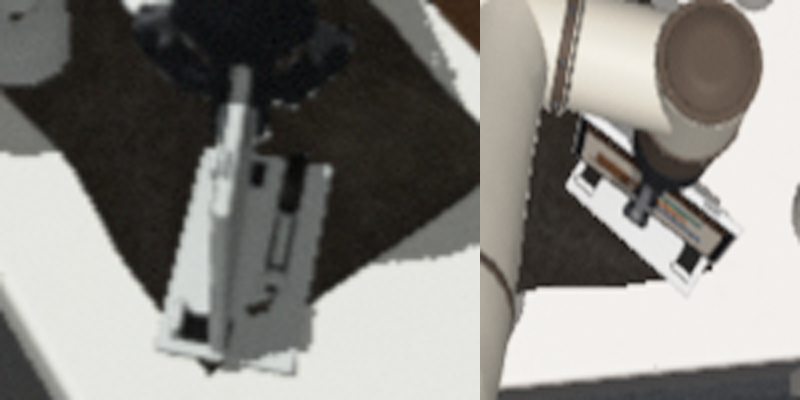

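The tablet hangs upright above the base, behind the dark pads and in front of the backrest, parallel to the stand and roughly centred. Lower it to touch.

Emit:
carry_out --pt "0 0 0.005" --pt "0 0 0.009" --pt "0 0 0.012" --pt "0 0 0.014" --pt "0 0 0.015" --pt "0 0 0.015" --roll '[0,0,0,0,0,0]' --claw '[0,0,0,0,0,0]'

```text
clock: 17.32
position: [505.6, -325.8, 282.7]
ee_rot: [0.898, 0.44, -0.0, -0.0]
contact_force: [-0.4, 0.7, -3.5]
gripper_width: 9.3
grasp_force: 60.5
```

Slide forward towards the lips, just above the base.

Emit:
carry_out --pt "0 -0.003 0" --pt "0 -0.006 0" --pt "0 -0.009 0" --pt "0 -0.011 0" --pt "0 -0.011 0" --roll '[0,0,0,0,0]' --claw '[0,0,0,0,0]'

```text
clock: 17.95
position: [496.8, -319.0, 282.9]
ee_rot: [0.898, 0.44, 0.0, 0.0]
contact_force: [0.8, 0.3, -3.4]
gripper_width: 9.5
grasp_force: 60.4
```

Emit:
carry_out --pt "0 -0.001 0" --pt "0 -0.002 0" --pt "0 -0.003 0" --pt "0 -0.003 0" --roll '[0,0,0,0]' --claw '[0,0,0,0]'

```text
clock: 18.45
position: [495.2, -317.6, 283.1]
ee_rot: [0.898, 0.44, 0.001, 0.001]
contact_force: [3.5, -3.3, -5.1]
gripper_width: 9.4
grasp_force: 59.9
```

Lips felt. Back off 2 mm and lower to the base.

Emit:
carry_out --pt "0 0.002 0" --pt "0 0.003 0.001" --pt "0 0.003 0.002" --pt "0 0.003 0.003" --pt "0 0.003 0.003" --roll '[0,0,0,0,0]' --claw '[0,0,0,0,0]'

```text
clock: 19.08
position: [496.9, -318.9, 282.1]
ee_rot: [0.898, 0.44, 0.0, 0.0]
contact_force: [-0.9, 0.3, 8.8]
gripper_width: 9.2
grasp_force: 62.3
```

Base touched too. Unload, open slightly, then lay the tablet back in small steps.

Emit:
carry_out --pt "0 0 -0.001" --pt "0 0 -0.001" --pt "0 0.001 -0.001" --pt "0 0.003 -0.001" --pt "0 0.006 -0.001" --pt "0 0.009 -0.001" --pt "0 0.012 -0.001" --pt "0 0.015 -0.001" --roll '[0,0,0,0,0,0,0,0]' --claw '[0.009,0.012,0.014,0.018,0.02,0.02,0.02,0.022]'

```text
clock: 20.08
position: [508.9, -328.4, 280.7]
ee_rot: [0.898, 0.44, -0.0, 0.0]
contact_force: [0.4, 0.3, 0.6]
gripper_width: 21.8
grasp_force: 0.0
```

```bash
python3 - <<'E'
from h import *
to(493+5*.788,-315-5*.616,128,-38)
p=snap("scene","s6");q=snap("top","t6")
a=cv2.imread('pics/s6.png')[190:290,280:400];b=cv2.imread('pics/t6.png')[150:270,300:420]
cv2.imwrite('pics/m6.png',np.hstack([cv2.resize(a,(480,400),interpolation=2),cv2.resize(b,(320,400),interpolation=2)]))
E
```

```text
slide [0.0008, -0.0158, -0.002] roll 0.2 | grip at [ 508.9 -328.4  126. ] yaw -37.8 tilt [-0.  0. -1.] q6 2.79
```

View pics/m6.png

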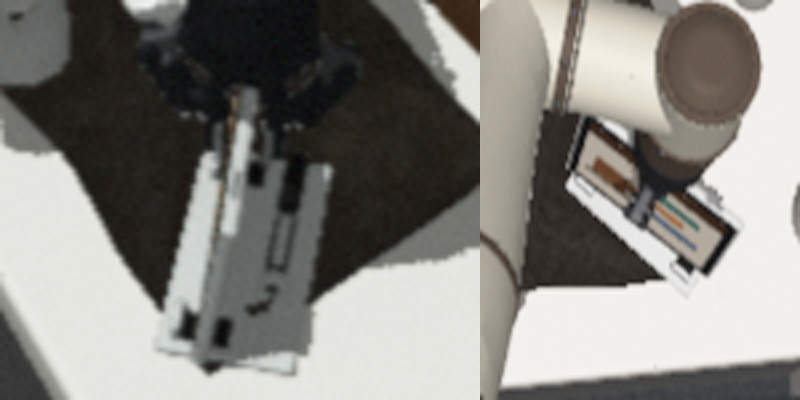

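The tablet is leaning back about 8° between the fingers. In the top view it seems yawed a few degrees against the base edge, so I'll measure the stand's yaw from the base edges.

```bash
python3 - <<'E'
from h import *
p=snap("scene")
c=[ray_pt(p,(310+u/9-.5,225+v/9-.5),z=8)[:2] for u,v in((190,15),(85,465),(480,60),(395,525))]
ang=lambda a,b:np.degrees(np.arctan2(a[1]-b[1],a[0]-b[0]))-90
print(np.round(c),ang(c[0],c[1]),ang(c[2],c[3]),np.mean(c,0))
# base mask in top0 (bright vs dark mat): line fits
q=snap("top")
W=cloud(p)
# base front edge visible in the top view by Canny+Hough
for n,pic,box in(("top0",q,(330,175,400,250)),("scene0",p,(310,222,372,290))):
    g=cv2.imread(f'pics/{n}.png',0);x0,y0,x1,y1=box;g=cv2.resize(g[y0:y1,x0:x1],None,fx=4,fy=4,interpolation=2)
    for l in cv2.createLineSegmentDetector().detect(g)[0][:,0]:
        a=ray_pt(pic,(x0+l[0]/4,y0+l[1]/4),z=8)[:2];b=ray_pt(pic,(x0+l[2]/4,y0+l[3]/4),z=8)[:2]
        L=np.linalg.norm(a-b)
        if L>60: t=ang(a,b);print(n,round(L),np.round((a+b)/2),round((t+90)%180-90,1))
E
```

```text
[[ 533. -239.]
 [ 424. -367.]
 [ 602. -298.]
 [ 490. -427.]] -40.26065493948546 -41.070665299145084 [ 512.18930994 -332.83990089]
top0 74 [ 437. -264.] -4.7
top0 86 [ 566. -270.] 48.6
top0 112 [ 561. -343.] -41.4
scene0 68 [ 575. -276.] 48.7
scene0 86 [ 505. -274.] -40.4
scene0 120 [ 562. -345.] -41.5
```

Stand yaw is -41°, so the tablet is 3° off. Bring it upright again, regrip, turn 3° and seat it afresh.

Emit:
carry_out --pt "0 -0.003 0" --pt "0 -0.006 0" --pt "0 -0.01 0" --pt "0 -0.012 0" --pt "0 -0.012 0" --pt "0 -0.012 0" --pt "0 -0.012 0" --pt "0 -0.012 -0.002" --roll '[0,0,0,0,0,0,0,0]' --claw '[0.02,0.018,0.014,0.01,0,0,0,0]'

```text
clock: 21.28
position: [499.4, -321.0, 282.0]
ee_rot: [0.898, 0.44, 0.0, 0.0]
contact_force: [0.2, -0.9, -3.2]
gripper_width: 9.4
grasp_force: 58.3
```

Emit:
carry_out --pt "0 0.003 -0.002" --pt "0 0.003 -0.002" --pt "0 0.003 -0.002" --pt "0 0.001 -0.002" --pt "0 -0.001 -0.002" --pt "0 -0.003 -0.002" --pt "0 -0.003 -0.002" --roll '[1,3,3,3,3,3,3]' --claw '[0,0,0,0,0,0,0]'

```text
clock: 22.15
position: [496.7, -318.9, 284.8]
ee_rot: [0.909, 0.416, -0.0, -0.0]
contact_force: [0.1, 0.5, -2.5]
gripper_width: 8.8
grasp_force: 58.3
```

```bash
python3 - <<'E'
from h import *
s=read_state();R=Ro.from_quat(s['ee_rot']).as_matrix();print(R.T@s['contact_force'],R.T@s['wrist_torque'],s['gripper_width'])
to(493+5*.755,-315-5*.656,128,-41)
E
```

```text
[ 0.4193405  -0.24152998  2.54531392] [-0.02713011  0.05386787 -0.05641061] 8.762757788204759
 slide [0.0005, -0.0004, 0.0021] roll 0.2 | grip at [ 496.7 -318.9  130.1] yaw -40.8 tilt [ 0. -0. -1.] q6 2.73
```

Approach the lips in 2 mm steps.

Emit:
carry_out --pt "0 -0.002 0" --pt "0 -0.004 0" --pt "0 -0.005 0" --pt "0 -0.005 0" --roll '[0,0,0,0]' --claw '[0,0,0,0]'

```text
clock: 22.65
position: [493.5, -316.0, 285.1]
ee_rot: [0.909, 0.416, 0.001, 0.001]
contact_force: [2.7, -2.4, -4.0]
gripper_width: 9.1
grasp_force: 58.3
```

Emit:
carry_out --pt "0 -0.001 0" --pt "0 -0.003 0" --pt "0 -0.003 0" --roll '[0,0,0]' --claw '[0,0,0]'

```text
clock: 23.02
position: [492.0, -314.6, 285.5]
ee_rot: [0.909, 0.416, 0.002, 0.003]
contact_force: [3.9, -5.2, -6.2]
gripper_width: 9.7
grasp_force: 58.8
```

```bash
python3 - <<'E'
from h import *
s=read_state();R=Ro.from_quat(s['ee_rot']).as_matrix();print(R.T@s['contact_force'],R.T@s['wrist_torque'],s['gripper_width'])
E
```

```text
[-1.3767731   6.26386197  6.19111409] [-2.63836461 -0.64565121  0.49359446] 9.719737131512874
```

Emit:
carry_out --pt "0 0.003 0" --pt "0 0.005 0.001" --pt "0 0.005 0.002" --pt "0 0.005 0.003" --pt "0 0.005 0.003" --roll '[1,1,1,1,1]' --claw '[0,0,0,0,0]'

```text
clock: 23.65
position: [494.4, -316.9, 281.4]
ee_rot: [0.913, 0.408, -0.0, -0.0]
contact_force: [0.3, -1.3, -4.0]
gripper_width: 9.2
grasp_force: 59.1
```

Emit:
carry_out --pt "0 0 0.001" --pt "0 0 0.002" --pt "0 0 0.002" --roll '[0,0,0]' --claw '[0,0,0]'

```text
clock: 24.02
position: [494.5, -317.1, 280.7]
ee_rot: [0.913, 0.408, -0.0, 0.0]
contact_force: [0.2, 0.4, 4.5]
gripper_width: 9.3
grasp_force: 60.2
```

Seated on the base. Lay back again.

Emit:
carry_out --pt "0 0 0" --pt "0 0 0" --pt "0 0.001 0" --pt "0 0.003 0" --pt "0 0.006 0" --pt "0 0.009 0" --pt "0 0.012 0" --pt "0 0.015 0" --roll '[0,0,0,0,0,0,0,0]' --claw '[0.009,0.012,0.014,0.018,0.02,0.02,0.02,0.022]'

```text
clock: 25.02
position: [506.0, -327.2, 279.7]
ee_rot: [0.913, 0.408, 0.0, 0.0]
contact_force: [0.1, 0.1, -0.8]
gripper_width: 21.9
grasp_force: 0.0
```

Emit:
carry_out --pt "0 0.004 0" --pt "0 0.008 0" --pt "0 0.012 0" --pt "0 0.016 0" --pt "0 0.02 0" --pt "0 0.024 0" --pt "0 0.028 0" --pt "0 0.028 0" --roll '[0,0,0,0,0,0,0,0]' --claw '[0.024,0.026,0.028,0.028,0.029,0.03,0.03,0.03]'

```text
clock: 26.02
position: [526.9, -346.0, 279.8]
ee_rot: [0.913, 0.408, 0.0, 0.0]
contact_force: [0.3, -0.6, 0.6]
gripper_width: 30.0
grasp_force: 0.4
```

```bash
python3 - <<'E'
from h import *
s=read_state();print(s['contact_force'],s['wrist_torque'],s['gripper_width'])
to(493+5*.755,-315-5*.656,128,-41)
p=snap("scene","s7");q=snap("top","t7")
a=cv2.imread('pics/s7.png')[190:290,280:400];b=cv2.imread('pics/t7.png')[150:270,300:420]
cv2.imwrite('pics/m7.png',np.hstack([cv2.resize(a,(480,400),interpolation=2),cv2.resize(b,(320,400),interpolation=2)]))
E
```

```text
[ 0.2748449  -0.56357871  0.59838387] [-0.10125678 -0.12844632  0.00581206] 29.95714742670127
 slide [0.0006, -0.0411, -0.003] roll -0.8 | grip at [ 527.  -346.1  125.1] yaw -41.8 tilt [ 0.     0.001 -1.   ] q6 2.74
```

View pics/m7.png

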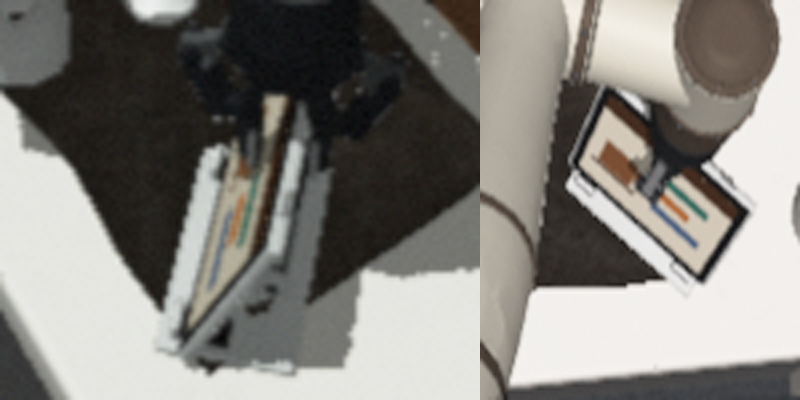

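The tablet leans squarely with its lower edge close behind both lips, at (175,345) and (580,180), held by the rear finger. Continue until it rests on the roller and the fingers stand clear.

Emit:
carry_out --pt "0 0.003 0" --pt "0 0.006 0" --pt "0 0.009 0" --pt "0 0.012 0" --pt "0 0.015 0" --pt "0 0.017 0" --pt "0 0.018 0" --pt "0 0.018 0" --roll '[0,0,0,0,0,0,0,0]' --claw '[0.031,0.032,0.034,0.036,0.038,0.04,0.042,0.042]'

```text
clock: 27.12
position: [540.1, -357.8, 279.7]
ee_rot: [0.913, 0.408, -0.0, -0.0]
contact_force: [0.0, -0.2, -0.1]
gripper_width: 42.4
grasp_force: 0.0
```

```bash
python3 - <<'E'
from h import *
s=read_state();print(s['contact_force'],s['grasp_force'],s['gripper_width'])
p=snap("scene","s8");q=snap("top","t8")
a=cv2.imread('pics/s8.png')[190:290,280:400];b=cv2.imread('pics/t8.png')[150:270,300:420]
cv2.imwrite('pics/m8.png',np.hstack([cv2.resize(a,(480,400),interpolation=2),cv2.resize(b,(320,400),interpolation=2)]))
for c,p in(("s",p),("t",q)):
    W=cloud(p);X,Y,Z=[W[...,i] for i in range(3)]
    # tablet front-face samples in the stand frame
    u=(X-490)*.755-(Y+313)*.656;v=(X-490)*.656+(Y+313)*.755
    m=(abs(abs(v)-60)<25)&(Z>25)&(Z<150)&(u>-5)&(u<75)
    if m.sum()>20:
        k=np.polyfit(Z[m],u[m],1);print(c,m.sum(),'lean deg',np.degrees(np.arctan(k[0])),'u at z8',np.polyval(k,8),'zmax',np.percentile(Z[m],99),'v',np.percentile(v[m],[1,99]))
E
```

```text
[ 0.03902499 -0.21447487 -0.13217935] 0.0 42.44103840757455
s 447 lean deg 26.006754798709913 u at z8 -5.111628297610626 zmax 145.60091819428717 v [-83.84081923  78.82122414]
t 1088 lean deg 25.817095812443327 u at z8 -3.239499899047609 zmax 143.14738699039762 v [-83.89116962  84.0572687 ]
```

View pics/m8.png

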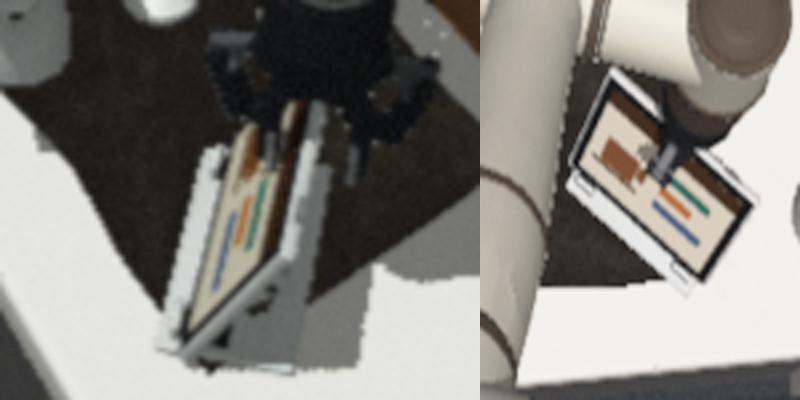

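The tablet leans at 26° on the backrest and the fingers hang free on both sides. Retreat straight up.

Emit:
carry_out --pt "0 0 -0.005" --pt "0 0 -0.015" --pt "0 0 -0.03" --pt "0 0 -0.05" --pt "0 0 -0.08" --pt "0 0 -0.12" --pt "0 0 -0.12" --pt "0 0 -0.12" --roll '[0,0,0,0,0,0,0,0]' --claw '[0.042,0.042,0.042,0.042,0.042,0.042,0.042,0.042]'

```text
clock: 28.22
position: [539.7, -357.6, 400.3]
ee_rot: [0.913, 0.408, 0.0, 0.0]
contact_force: [-0.0, -0.1, 0.4]
gripper_width: 41.6
grasp_force: 0.0
```

```bash
python3 - <<'E'
from h import *
s=read_state();print(s['position'],s['contact_force'])
for c in "scene","top":
    p=snap(c);W=cloud(p);X,Y,Z=[W[...,i] for i in range(3)]
    u=(X-490)*.755-(Y+313)*.656;v=(X-490)*.656+(Y+313)*.755
    m=(abs(abs(v)-60)<35)&(Z>25)&(Z<150)&(u>-5)&(u<75)
    k=np.polyfit(Z[m],u[m],1);kv=np.polyfit(v[m],u[m]-np.polyval(k,Z[m]),1)
    print(c,m.sum(),'lean',np.degrees(np.arctan(k[0])),'yaw resid',np.degrees(kv[0]),'v',np.percentile(v[m],[.5,99.5]))
    print([(t,np.round(ray_pt(p,place_of(p,t)[0]['at'],z=z)[:2]).tolist()) for t,z in(("pitcher_center",42),("tamper_center",46),("board_center",79)) if place_of(p,t)])
E
```

```text
[ 539.72070855 -357.5707402   400.2659996 ] [-0.0414504  -0.07394314  0.43368086]
scene 962 lean 25.555298821583982 yaw resid 0.2241820235036026 v [-94.96444306  91.01830311]
[('pitcher_center', [478.0, -79.0]), ('tamper_center', [528.0, -359.0]), ('board_center', [426.0, 203.0])]
top 1511 lean 25.85241414677725 yaw resid 0.8038572211442018 v [-94.17743477  93.13623642]
[('tamper_center', [588.0, -88.0]), ('board_center', [425.0, 195.0])]
```

Square, centred and leaning 26° with the arm clear, so I'm handing in.

```bash
python3 -c "from bench import *; print(job_done())"
```

```text
the job is handed in; nothing more can be done
None
```

I raised the backrest to its stop and leaned the tablet on the stand: screen to the front, centred to within a few mm, square to about 1°, leaning back 26°. I've handed the job in, but it returned no verdict.

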